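Put the optics away by kind after an experiment

ROBOT

A 6-joint arm with a two-finger parallel gripper is mounted at the origin on the work surface. World frame = base frame: x ahead of the robot, y to its left, z up, the work surface at z = 0. Lengths are in mm, angles in degrees, forces in N, time in s.
With the tool pointing down it reaches from about 350 to 850 mm from the base axis. Payload 8.1 kg.
Tool frame: the origin (TCP) lies midway between the tips of the shut fingers; the grasp point (between the pads) lies 19 mm behind it; x points along the fingers, y is the direction in which the jaws open and shut, and the axes are right-handed (so a half turn about x gives the same grasp; the last joint's range is limited). The gripper opens to 85 mm and grips with 20 to 120 N. Pads are 22 mm wide; open, the fingers measure 114 mm over their backs; the gripper's body (76 mm by 85 mm) begins 54 mm behind the grasp point. The pads swing forward as they close: fully open they stand 13 mm farther back than shut.
Start: joints at [63.346, 7.471, 85.268, -0, 87.261, -4.893], TCP at [222.42, 557.256, 231.292] pointing down, gripper open.
Joint ranges: [-169.43, 169.43], [-51.17, 129.36], [1.28, 143.12], [-76.62, 256.62], [0, 156.53], [-152.29, 152.29]. Speed limits (degrees/s): [136.94, 136.94, 159.86, 180, 180, 180].

INTERFACE

Orientations are given as [roll, pitch, yaw] about the fixed x, y, z axes, in that order (R = Rz(yaw) Ry(pitch) Rx(roll)).
In Python, from bench import r, snapshot, workorder gives the robot as it stands.
- The arm moves only by the tool send_rows, never from a script. Its arguments are lists of equal length, an entry for each row: "offset": the shift along the tool's x, y, z in cm, a list of three; "dr": the turn, a rotation vector about the tool's x, y, z in degrees, a list of three; "grip": the opening in per cent of the stroke, from 0 (shut) to 100 (fully open). In form: {"offset": [[dx, dy, dz], ...], "dr": [[rx, ry, rz], ...], "grip": [grip, ...]}. A call has 1 to 5 rows; each row shifts and turns the commanded pose from where the row before left it, along the tool's axes as they then stand; what a row does not reach is not made up. A row lasts 1/8 s, in which the tool goes at most 62.5 mm and 10.7 degrees, less where a joint would pass 70% of its speed; a pose out of reach is approached as far as the arm can. A call with a gripper value outside its range is refused whole. The fingers move at their own pace and stop on an object; "force" is the grip in N (left out, the last holds). Time passes only in rows, so rows that do not move let the fingers close. It gives the time, the measured TCP pose, the force and the opening at its end, in the units of the state.
- r.sense(): the state, without advancing time (a new reading comes with each control period).
- snapshot(name): name is "scene" or "top"; returns a dict with "pixels" (420x560x3 uint8, red, green, blue), "fx", "fy", "cx", "cy" (pixels), "world_to_cam" (4x4, takes a point from world to camera coordinates). Camera axes: x right, y up, looking along -z (the intrinsics and any distortion apply to the point x, -y, -z); pixel columns grow to the right and rows downward; lengths in mm; the calibration is good to about 2 mm. A picture is of the moment at which its call begins. There is no depth.
- workorder.hand_in(): hands the job in, once; it reports no verdict.
The state is a dict: "time": time; "joint_pos": joint angles; "qd": joint speeds; "joint_efforts": joint torques, N m; "tool_pos": TCP position; "tcp_rot": TCP orientation; "ft_force": force on the tool from outside, world axes, zero at the start; "wrist_torque": the same for the moment, N m; "finger_gap": finger opening in mm.
Only numpy, scipy, OpenCV 4.12 (cv2) and the standard library are available. Lean on these libraries where they do the work, as an engineer would, in place of code of your own. Each camera call takes 0.05 s, during which the arm holds its last target.

TASK

Sort the optics left on the table into their trays: both steel posts, standing upright, in the red-lined tray; the amber and the green filter, lying flat, in the white-lined tray; and the lens, glass up, in the blue-lined tray. Put both metal posts away before you move any of the glass, and set the glass down gently without dropping it. Leave the laser head and the mirror mount where they are; everything must rest flat on the trays' liners, nothing on top of anything else.

Things in the scene. Friction and masses are not known exactly. Their poses are not given: they have to be found in the camera images.
- post_a: plain steel post, a bare metal cylinder 28 mm in diameter and 44 mm tall, standing upright with a small dark hole in its top. Loose, about 140 g; the two posts are alike. Origin: centre of its underside; z up. Goes in the red-lined tray.
- post_b: plain steel post, a bare metal cylinder 28 mm in diameter and 44 mm tall, standing upright with a small dark hole in its top. Loose, about 140 g; the two posts are alike. Origin: centre of its underside; z up. Goes in the red-lined tray.
- filter_amber: square black filter frame, 42 x 42 mm and 14 mm thick, lying flat on the table with a round amber (orange) glass window (33 mm across, in a thin bright ring) showing on top. Loose, about 50 g. Origin: centre of its underside; z up, x and y square to its sides. Goes in the white-lined tray.
- filter_green: square black filter frame, 42 x 42 mm and 14 mm thick, lying flat on the table with a round green glass window (33 mm across, in a thin bright ring) showing on top. Loose, about 50 g. Origin: centre of its underside; z up, x and y square to its sides. Goes in the white-lined tray.
- lens: mounted lens: a round black tube 38 mm in diameter, 28 mm tall, standing upright with a pale, clear domed glass on top (the dome rises to 32 mm; hold it by the tube). Loose, about 70 g. Origin: centre of its underside; z up. Goes in the blue-lined tray. The five things to sort stand with their centres at least 75 mm apart; the trays are elsewhere, and small clutter lies about: a yellow dust cap, an aluminium fork clamp, a hex key and a clear slide box.
- tray_red: aluminium tray fixed to the table, lined with red plastic: outside 132 mm (its x) x 138 mm (its y), walls 26 mm high and 4 mm thick; inside 124 x 130 mm. The hard liner, on which things rest, is 8 mm above the table. Origin: centre of the tray's underside; z up. Both steel posts belong here, side by side.
- tray_white: aluminium tray fixed to the table, lined with white plastic: outside 132 mm (its x) x 138 mm (its y), walls 26 mm high and 4 mm thick; inside 124 x 130 mm. The hard liner, on which things rest, is 8 mm above the table. Origin: centre of the tray's underside; z up. Both filters belong here, side by side.
- tray_blue: aluminium tray fixed to the table, lined with blue plastic: outside 132 mm (its x) x 138 mm (its y), walls 26 mm high and 4 mm thick; inside 124 x 130 mm. The hard liner, on which things rest, is 8 mm above the table. Origin: centre of the tray's underside; z up. The lens belongs here, alone.
- laser_head: bystander, to be left alone: loose black box with a white top and a blue round stub on one side, 60 x 50 mm, 46 mm tall. Origin: centre of its underside.
- mirror_mount: bystander, to be left alone: loose upright mirror in a black square frame on a short post and a black 50 x 50 mm foot, 72 mm tall. Origin: centre of its underside.
Things that resemble listed ones, but are neither listed nor needed, are in the scene too. What is shaped like the post_a but brown or purple is not meant.

How it is judged (in metres and radians):
On the way, in this order (a step that is already met when the one before it is completed fails the run):
1. both steel posts stand released in the red-lined tray (x of post_a in the frame of tray_red between -0.056 and 0.056 m and y of post_a in the frame of tray_red between -0.059 and 0.059 m and z of post_a in the frame of tray_red between 0.004 and 0.012 m and angle between each of post_a, post_b's own z axis and vertical below 0.15 rad and linear speed of each of post_a, post_b below 0.02 m/s and angular speed of each of post_a, post_b below 0.3 rad/s and contact force between the fingers and post_a below 0.1 N and x of post_b in the frame of tray_red between -0.056 and 0.056 m and y of post_b in the frame of tray_red between -0.059 and 0.059 m and z of post_b in the frame of tray_red between 0.004 and 0.012 m and contact force between the fingers and post_b below 0.1 N), for 0.2 s.
2. both filters lie in the white-lined tray and the lens stands in the blue-lined tray (all of step 1 and x of filter_amber in the frame of tray_white between -0.056 and 0.056 m and y of filter_amber in the frame of tray_white between -0.059 and 0.059 m and z of filter_amber in the frame of tray_white between 0.004 and 0.012 m and angle between each of filter_amber, filter_green, lens's own z axis and vertical below 0.15 rad and linear speed of each of filter_amber, filter_green, lens below 0.02 m/s and angular speed of each of filter_amber, filter_green, lens below 0.3 rad/s and contact force between the fingers and filter_amber below 0.1 N and x of filter_green in the frame of tray_white between -0.056 and 0.056 m and y of filter_green in the frame of tray_white between -0.059 and 0.059 m and z of filter_green in the frame of tray_white between 0.004 and 0.012 m and contact force between the fingers and filter_green below 0.1 N and x of lens in the frame of tray_blue between -0.056 and 0.056 m and y of lens in the frame of tray_blue between -0.059 and 0.059 m and z of lens in the frame of tray_blue between 0.004 and 0.012 m and contact force between the fingers and lens below 0.1 N), for 0.2 s.
At the end, for the whole second after the job is handed in: Posts in the red-lined tray, filters in the white, lens in the blue: each released, at rest, centre within 56 mm (tray x) and 59 mm (tray y) of the tray's centre, underside within 4 mm of the liner's top, upright axis (posts upright, filters flat, lens glass up) within 0.15 rad of vertical (all of step 2); the robot touches nothing.
It fails at once if a filter or the lens is moved more than 20 mm while the posts are not both standing in the red-lined tray ((distance of filter_amber from where it was at the start of the episode above 0.02 m and not ((x of post_a in the frame of tray_red between -0.056 and 0.056 m and y of post_a in the frame of tray_red between -0.059 and 0.059 m and z of post_a in the frame of tray_red between 0.004 and 0.012 m and angle between post_a's own z axis and vertical below 0.15 rad) and (x of post_b in the frame of tray_red between -0.056 and 0.056 m and y of post_b in the frame of tray_red between -0.059 and 0.059 m and z of post_b in the frame of tray_red between 0.004 and 0.012 m and angle between post_b's own z axis and vertical below 0.15 rad))) or (distance of filter_green from where it was at the start of the episode above 0.02 m and not ((x of post_a in the frame of tray_red between -0.056 and 0.056 m and y of post_a in the frame of tray_red between -0.059 and 0.059 m and z of post_a in the frame of tray_red between 0.004 and 0.012 m and angle between post_a's own z axis and vertical below 0.15 rad) and (x of post_b in the frame of tray_red between -0.056 and 0.056 m and y of post_b in the frame of tray_red between -0.059 and 0.059 m and z of post_b in the frame of tray_red between 0.004 and 0.012 m and angle between post_b's own z axis and vertical below 0.15 rad))) or (distance of lens from where it was at the start of the episode above 0.02 m and not ((x of post_a in the frame of tray_red between -0.056 and 0.056 m and y of post_a in the frame of tray_red between -0.059 and 0.059 m and z of post_a in the frame of tray_red between 0.004 and 0.012 m and angle between post_a's own z axis and vertical below 0.15 rad) and (x of post_b in the frame of tray_red between -0.056 and 0.056 m and y of post_b in the frame of tray_red between -0.059 and 0.059 m and z of post_b in the frame of tray_red between 0.004 and 0.012 m and angle between post_b's own z axis and vertical below 0.15 rad)))).
It fails at once if a filter or the lens is dropped or thrown: it moves faster than 0.6 m/s (a fall of about 18 mm) while the fingers do not touch it ((linear speed of filter_amber above 0.6 m/s and contact force between the fingers and filter_amber below 0.01 N) or (linear speed of filter_green above 0.6 m/s and contact force between the fingers and filter_green below 0.01 N) or (linear speed of lens above 0.6 m/s and contact force between the fingers and lens below 0.01 N)).
It fails at once if the laser head or the mirror mount is moved more than 15 mm (distance of any of laser_head, mirror_mount from where it was at the start of the episode above 0.015 m).
It also fails if it takes over 128 s, if anything falls off the work surface, if the arm or the gripper's body presses on something with over 40 N, if the wrist force passes 120 N, or if a joint passes its speed limit or range.

## Working session

There is one attempt and no reset: what is moved stays moved. The work goes in short steps, Python scripts to look and compute and a tool call to move; the robot and the scene stay as the last step left them, time stands still between calls to the robot, and variables do not carry over. Pictures are saved under pics/ and viewed, and the job is handed in when it is done.

Besides the shell and the picture viewer there is one more tool, called after "Emit:" as a command line: name --argument value ..., lists and objects as JSON in quotes. send_rows: Moves the arm, as the interface text tells. Its arguments: {"type":"object","properties":{"offset":{"type":"array","items":{"type":"array","items":{"type":"number"}}},"dr":{"type":"array","items":{"type":"array","items":{"type":"number"}}},"grip":{"type":"array","items":{"type":"number"}},"force":{"type":"number"}},"required":["offset","dr","grip"]}

```bash
mkdir -p pics; ls
python3 - <<'E'
from bench import r,snapshot,workorder
import cv2,pickle
print(r.sense())
for n in("scene","top"):
    s=snapshot(n); pickle.dump(s,open(n+"0.pkl","wb"))
    cv2.imwrite(f"pics/{n}0.png",cv2.resize(s["pixels"][:,:,::-1],(800,600),interpolation=cv2.INTER_CUBIC))
    print({k:v for k,v in s.items() if k!="pixels"})
E
```

```text
pics
{'time': 0.0, 'joint_pos': array([ 6.33472276e+01,  7.51619012e+00,  8.53307200e+01,  9.07796614e-04,
        8.72606429e+01, -4.89174302e+00]), 'qd': array([-0.10532638, -0.03669134, -0.01121022, -0.08089723, -0.11418073,
        0.02871879]), 'joint_efforts': array([ 1.14999068e-03, -5.69429862e+01, -5.00525057e+01, -3.20188728e-04,
        1.54939236e-02,  1.28139436e-04]), 'tool_pos': array([222.15263876, 556.76005393, 230.21933816]), 'tcp_rot': array([ -95.37473774,   89.8924432 , -117.13581131]), 'ft_force': array([-0.16252167, -0.25677482,  0.26534801]), 'wrist_torque': array([-0.01224875,  0.04231563, -0.02458919]), 'finger_gap': 85.57552661619827}
{'fx': 439.79299240922734, 'fy': 439.79299240922734, 'cx': 281.1435001033544, 'cy': 211.72497980028797, 'world_to_cam': array([[ 3.69455686e-01,  9.29241300e-01, -3.61980852e-03,
        -2.21845575e+02],
       [-6.81850458e-01,  2.73738366e-01,  6.78341551e-01,
         3.38978258e+02],
       [ 6.31333865e-01, -2.48148975e-01,  7.34737802e-01,
        -1.36859857e+03],
       [ 0.00000000e+00,  0.00000000e+00,  0.00000000e+00,
         1.00000000e+00]])}
{'fx': 422.45697089792884, 'fy': 422.45697089792884, 'cx': 280.84755400235247, 'cy': 206.78975191226135, 'world_to_cam': array([[-9.99874143e-03, -9.99935347e-01,  5.41537014e-03,
         7.39932283e+00],
       [ 9.71406384e-01, -8.42846367e-03,  2.37273257e-01,
        -5.68049859e+02],
       [-2.37212274e-01,  7.63295907e-03,  9.71427854e-01,
        -9.90872508e+02],
       [ 0.00000000e+00,  0.00000000e+00,  0.00000000e+00,
         1.00000000e+00]])}
```

View pics/top0.png

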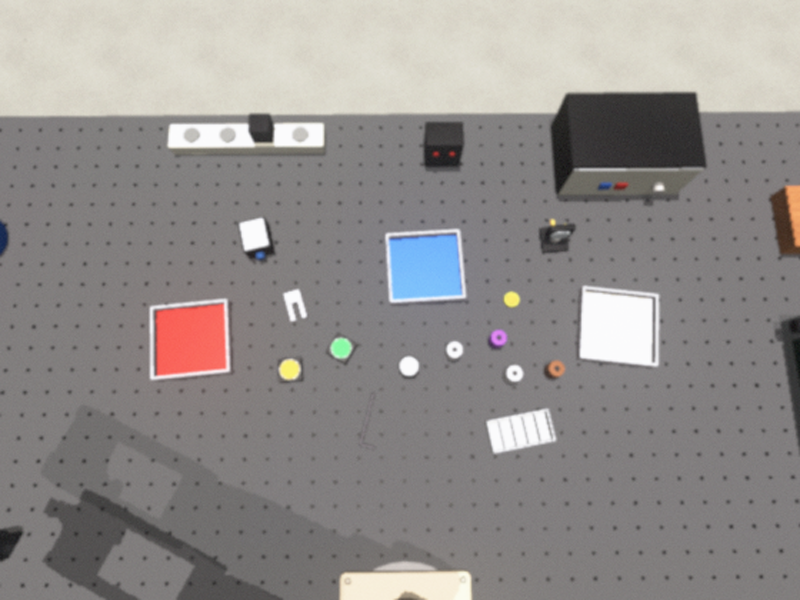

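View pics/scene0.png

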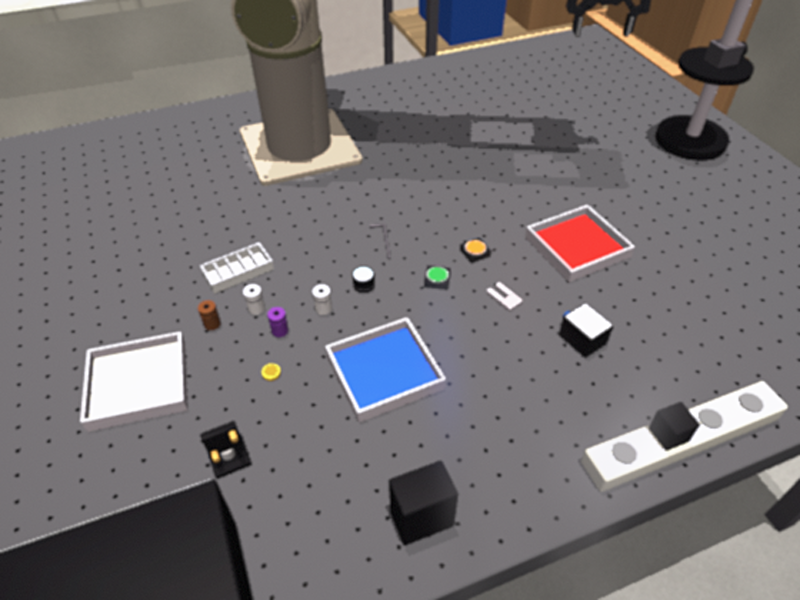

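The top view shows the posts at (455,350) and (514,373), the lens at (409,366), amber at (290,369) and green at (341,348). The trays are red (190,340), blue (426,266) and white (620,327). The purple decoy (498,338) and brown decoy (556,369) sit beside the posts.

```bash
cat > h.py <<'E'
import numpy as np,cv2
def ray(s,u,v,z):
    M=s["world_to_cam"];R=M[:3,:3];t=M[:3,3]
    c=-R.T@t
    d=R.T@np.array([(u-s["cx"])/s["fx"],-(v-s["cy"])/s["fy"],-1])
    return c+d*(z-c[2])/d[2]
def blobs(mask,amin=30):
    n,l,st,ce=cv2.connectedComponentsWithStats(mask.astype(np.uint8))
    return [(ce[i],st[i],l==i) for i in range(1,n) if st[i][4]>=amin]
E
python3 - <<'E'
import pickle,cv2,numpy as np
from h import *
S={n:pickle.load(open(n+"0.pkl","rb")) for n in("top","scene")}
for n,s in S.items():
    im=s["pixels"];hsv=cv2.cvtColor(im,cv2.COLOR_RGB2HSV);H,Sa,V=[hsv[...,i].astype(int) for i in range(3)]
    ms={"red":((H<4)|(H>176))&(Sa>150)&(V>120),"blue":(H>100)&(H<115)&(Sa>120)&(V>120),
        "amber":(H>8)&(H<32)&(Sa>110)&(V>150),"green":(H>45)&(H<80)&(Sa>90)&(V>100),
        "brown":(H>4)&(H<13)&(Sa>120)&(V>60)&(V<180),"purple":(H>130)&(H<160)&(Sa>80),
        "white":(Sa<40)&(V>170)}
    for k,m in ms.items():
        for c,st,l in blobs(m,35):
            if n=="top" and not(100<c[1]<330 and 90<c[0]<480): continue
            if n=="scene" and not(130<c[1]<350 and 50<c[0]<480): continue
            z={"amber":14,"green":14,"red":8,"blue":8}.get(k,0)
            rr=cv2.minAreaRect(np.argwhere(l)[:,::-1].astype(np.float32))
            print(n,k,c.round(1),st,"z",z,ray(s,*c,z)[:2].round(1),"z44",ray(s,*c,44)[:2].round(1))
            if k in("red","blue","white") and st[4]>900:
                b=cv2.boxPoints(rr); print("   z8",[ray(s,*p,8)[:2].round(0).tolist() for p in b]);print("   z26",[ray(s,*p,26)[:2].round(0).tolist() for p in b])
    x=(300,420,200,300) if n=="scene" else None
cv2.imwrite("pics/crop_t.png",cv2.resize(S["top"]["pixels"][190:330,180:400,::-1],None,fx=3.6,fy=3.6,interpolation=cv2.INTER_CUBIC))
cv2.imwrite("pics/crop_s.png",cv2.resize(S["scene"]["pixels"][155:245,130:350,::-1],None,fx=3.6,fy=3.6,interpolation=cv2.INTER_CUBIC))
E
```

```text
top red [132.6 237.2] [ 110  213   47   49 2037] z 8 [504.7 388.3] z44 [498.4 375.8]
   z8 [[557.0, 462.0], [569.0, 334.0], [453.0, 316.0], [442.0, 442.0]]
   z26 [[553.0, 455.0], [565.0, 329.0], [451.0, 311.0], [440.0, 434.0]]
top blue [297.3 185.9] [ 273  165   50   43 1901] z 8 [640.2 -43.1] z44 [629.5 -41.4]
   z8 [[695.0, 23.0], [703.0, -104.0], [587.0, -108.0], [580.0, 16.0]]
   z26 [[689.0, 22.0], [697.0, -102.0], [583.0, -106.0], [575.0, 16.0]]
top amber [357.7 209.4] [353 205  10  10  82] z 14 [ 572.5 -201. ] z44 [ 565.4 -195.1]
top amber [202.2 258.1] [197 253  12  12 104] z 14 [447.9 204.3] z44 [444.2 198.9]
top amber [388.9 257.6] [384 253  11  11  72] z 14 [ 444.6 -274.4] z44 [ 441.  -266.5]
top green [238.4 243.1] [233 238  12  11 100] z 14 [485.8 112.4] z44 [481.1 109.5]
top purple [348.2 236.6] [342 231  13  12 116] z 0 [ 502.5 -174.8] z44 [ 495.  -167.4]
top white [177.3 163.4] [167 152  21  24 360] z 0 [709.6 283.9] z44 [693.8 273. ]
top white [297.8 184. ] [269 160  58  52 484] z 0 [648.  -45.1] z44 [634.7 -42.9]
top white [432.8 227.9] [ 406  200   56   57 2710] z
[... 2285 characters left out ...]
 [218 199  13  10  99] z 0 [433.8 -83.1] z44 [476.  -91.3]
scene white [411.7 224.2] [396 213  32  24 419] z 0 [661.6 303.6] z44 [690.9 273.6]
scene white [269.  253.9] [228 222  84  67 624] z 0 [618.9 -36.1] z44 [650.6 -46.9]
scene white [ 93.3 264.7] [  56  232   73   64 3160] z 0 [ 504.8 -399. ] z44 [ 543.  -389.2]
   z8 [[422.0, -489.0], [442.0, -319.0], [586.0, -320.0], [564.0, -475.0]]
   z26 [[440.0, -482.0], [459.0, -317.0], [600.0, -318.0], [578.0, -469.0]]
scene white [479.9 301.4] [ 410  267  142   71 2949] z 0 [889. 316.] z44 [905.3 285.2]
   z8 [[864.0, 164.0], [862.0, 498.0], [920.0, 469.0], [916.0, 151.0]]
   z26 [[871.0, 154.0], [870.0, 481.0], [926.0, 453.0], [922.0, 142.0]]
```

View pics/crop_t.png

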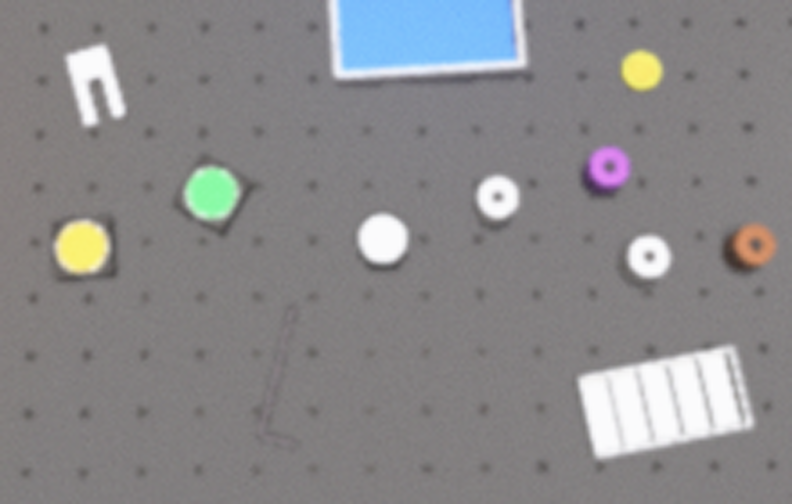

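View pics/crop_s.png

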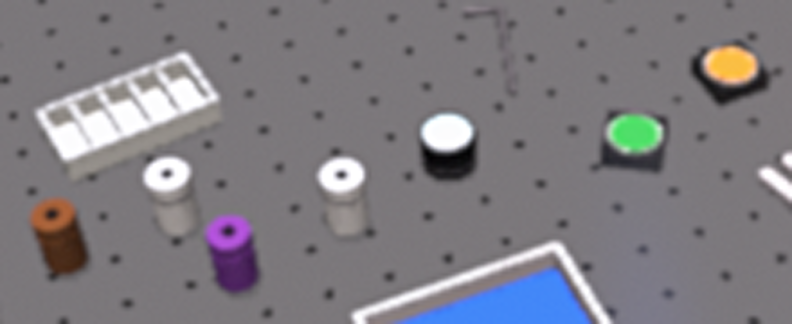

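```bash
cat >> h.py <<'E'
from scipy.spatial.transform import Rotation as Ro
def pose(st): return np.array(st["tool_pos"]),Ro.from_euler("xyz",st["tcp_rot"],degrees=True)
def plan(st,tgt,jaw=None):
    """offset cm in the present tool axes; turn about tool x so jaw (tool y) heading = jaw deg mod 180"""
    p,R=pose(st);off=R.inv().apply(np.array(tgt,float)-p)/10
    y=R.as_matrix()[:,1];h=np.degrees(np.arctan2(y[1],y[0]))
    print("tcp",p.round(1),"jaw heading",h.round(1),"down",R.as_matrix()[:,0].round(3),"offset cm",off.round(2),"len",np.linalg.norm(off).round(1))
    if jaw is not None:
        d=(jaw-h+90)%180-90; print("world turn",round(d,1),"-> tool rx",round(-d,1))
E
python3 - <<'E'
import pickle
from h import *
from bench import r
st=r.sense();print(st["tool_pos"],st["joint_pos"].round(1))
plan(st,(476,-91,110),0)
s=pickle.load(open("top0.pkl","rb"));g=cv2.cvtColor(s["pixels"],cv2.COLOR_RGB2GRAY)
cv2.imwrite("pics/filt.png",cv2.resize(s["pixels"][225:280,185:265,::-1],None,fx=10,fy=10,interpolation=cv2.INTER_CUBIC))
for nm,(u,v) in {"amber":(202,258),"green":(238.4,243)}.items():
    y0,x0=int(v)-16,int(u)-16
    c=g[y0:y0+32,x0:x0+32]; print(nm,np.median(c))
    hs=cv2.cvtColor(s["pixels"],cv2.COLOR_RGB2HSV)[y0:y0+32,x0:x0+32]
    m=((c<70)|(hs[...,1]>80)|(c>140)).astype(np.uint8)
    m=cv2.morphologyEx(m,cv2.MORPH_OPEN,np.ones((3,3)))
    for l in [max(blobs(m),key=lambda b:b[1][4])]:
        rr=cv2.minAreaRect(np.argwhere(l[2])[:,::-1].astype(np.float32)+[x0,y0]);print(rr)
        b=cv2.boxPoints(rr);w=[ray(s,*p,14)[:2] for p in b];print(np.round(w,0).tolist(),np.degrees(np.arctan2(*(w[1]-w[0])[::-1])))
for k,(lo,hi) in {"red":((0,0),0)}.items(): pass
E
```

```text
[222.19197683 556.81108323 230.33920404] [63.3  7.5 85.3  0.  87.3 -4.9]
tcp [222.2 556.8 230.3] jaw heading 68.2 down [-0.001 -0.001 -1.   ] offset cm [ 12.11 -50.74  47.59] len 70.6
world turn -68.2 -> tool rx 68.2
amber 128.0Traceback (most recent call last):
  File "<stdin>", line 15, in <module>
cv2.error: OpenCV(4.12.0) /io/opencv/modules/imgproc/src/convhull.cpp:143: error: (-215:Assertion failed) total >= 0 && (depth == CV_32F || depth == CV_32S) in function 'convexHull'
```

View pics/filt.png

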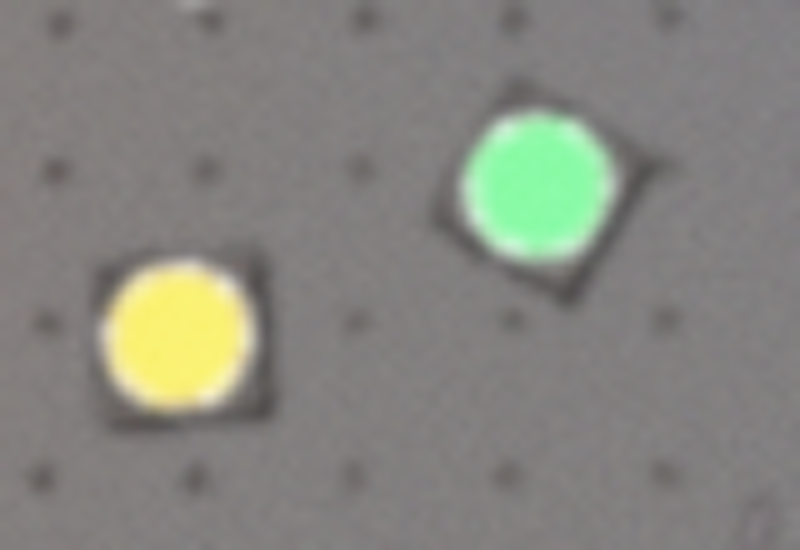

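```bash
cat >> h.py <<'E'
def rows(st,wps,jaw=None,step=58,dturn=10):
    """straight legs through way-points [(x,y,z)..]; turn spread from the start. prints rows in cm/deg"""
    p,R=pose(st);y=R.as_matrix()[:,1];h=np.degrees(np.arctan2(y[1],y[0]))
    d=0 if jaw is None else -((jaw-h+90)%180-90)
    print("tcp",p.round(1),"heading",round(h,1),"F",np.round(st["ft_force"],1),"gap",round(st["finger_gap"],1),"rx left",round(d,1))
    out=[]
    for w in wps:
        w=np.array(w,float)
        n=max(1,int(np.ceil(np.linalg.norm(w-p)/step)))
        if w is not None and len(out)==0 and n*dturn<abs(d) : n=max(n,int(np.ceil(abs(d)/dturn)))
        p0=p.copy()
        for i in range(n):
            o=(R.inv().apply(p0+(w-p0)*(i+1)/n-p)/10).round(1 if i<n-1 else 2)
            t=round(float(np.clip(d,-dturn,dturn)),1);d-=t
            p=p+R.apply(o*10);R=R*Ro.from_rotvec([np.radians(t),0,0]);out.append((o.tolist(),t))
    for i in range(0,len(out),5): print("offset",[a for a,_ in out[i:i+5]],"rx",[b for _,b in out[i:i+5]])
    print("end",p.round(1))
E
python3 -c "
from h import *
from bench import r
rows(r.sense(),[(476,-91,120),(476,-91,60)],0)"
```

```text
tcp [222.2 556.8 230.3] heading 68.2 F [0.8 0.9 1.2] gap 85.3 rx left 68.2
offset [[0.9, -3.9, 3.7], [0.8, -3.2, 4.2], [0.9, -2.4, 4.8], [0.8, -1.6, 5.1], [0.9, -0.6, 5.4]] rx [10.0, 10.0, 10.0, 10.0, 10.0]
offset [[0.8, 0.3, 5.3], [0.9, 1.2, 5.2], [0.8, 2.0, 5.0], [0.9, 1.9, 5.0], [0.8, 2.0, 5.0]] rx [10.0, 8.2, 0.0, 0.0, 0.0]
offset [[0.9, 1.9, 4.9], [0.9, 2.0, 5.0], [0.81, 1.91, 5.01], [3.0, 0.0, -0.0], [3.0, 0.0, -0.01]] rx [0.0, 0.0, 0.0, 0.0, 0.0]
end [476. -91.  60.]
```

Emit:
send_rows --offset '[[0.9,-3.9,3.7],[0.8,-3.2,4.2],[0.9,-2.4,4.8],[0.8,-1.6,5.1],[0.9,-0.6,5.4]]' --dr '[[10,0,0],[10,0,0],[10,0,0],[10,0,0],[10,0,0]]' --grip '[100,80,70,60,60]' --force 40

```text
time: 0.72
tool_pos: [320.4, 306.1, 187.7]
tcp_rot: [-27.1, 90.0, -99.2]
ft_force: [0.8, -0.6, 0.6]
finger_gap: 51.4
```

Emit:
send_rows --offset '[[0.8,0.3,5.3],[0.9,1.2,5.2],[0.8,2.0,5.0],[0.9,1.9,5.0],[0.8,2.0,5.0]]' --dr '[[10,0,0],[8.2,0,0],[0,0,0],[0,0,0],[0,0,0]]' --grip '[60,60,60,60,60]'

```text
time: 1.35
tool_pos: [418.2, 56.9, 145.8]
tcp_rot: [155.5, 90.0, 65.5]
ft_force: [0.3, 0.1, -0.1]
finger_gap: 51.1
```

Emit:
send_rows --offset '[[0.9,1.9,4.9],[0.9,2.0,5.0],[0.8,1.9,5.0],[0,0,0],[0,0,0]]' --dr '[[0,0,0],[0,0,0],[0,0,0],[0,0,0],[0,0,0]]' --grip '[60,60,60,60,60]'

```text
time: 1.98
tool_pos: [475.7, -90.1, 119.8]
tcp_rot: [-119.9, 89.9, 150.1]
ft_force: [0.3, 1.0, -0.4]
finger_gap: 51.1
```

```bash
python3 -c "
from h import *
from bench import r
s=r.sense();print(s['joint_pos'].round(1))
rows(s,[(476,-91,70),(476,-91,14)],0,step=30)"
```

```text
[-16.8  -5.8 110.6   0.   75.3 -16.8]
tcp [475.7 -90.1 119.8] heading -0.0 F [ 0.3  1.  -0.4] gap 51.1 rx left -0.0
offset [[2.5, 0.0, 0.0], [2.48, 0.04, 0.1], [2.8, 0.0, 0.0], [2.8, 0.01, 0.0]] rx [-0.0, -0.0, -0.0, -0.0]
end [476. -91.  14.]
```

Emit:
send_rows --offset '[[2.5,0,0],[2.5,0,0.1],[2.8,0,0],[2.8,0,0],[0,0,0]]' --dr '[[0,0,0],[0,0,0],[0,0,0],[0,0,0],[0,0,0]]' --grip '[60,60,60,60,60]'

```text
time: 2.6
tool_pos: [473.9, -89.3, 12.4]
tcp_rot: [-109.6, 89.7, 160.6]
ft_force: [0.3, -0.4, 0.8]
finger_gap: 51.2
```

Emit:
send_rows --offset '[[0,0,0],[0,0,0],[0,0,0],[0,0,0]]' --dr '[[0,0,0],[0,0,0],[0,0,0],[0,0,0]]' --grip '[20,20,20,20]' --force 60

```text
time: 3.1
tool_pos: [477.6, -91.4, 16.1]
tcp_rot: [83.4, 89.8, -6.6]
ft_force: [-1.6, 3.3, 8.3]
finger_gap: 26.3
```

```bash
python3 -c "
from h import *
from bench import r
s=r.sense()
# red tray centre 506,388 ; tray y axis heading ~93.5deg ; place at y-/+28
rows(s,[(476,-91,110),(507.5,361,110),(507.5,361,50)],3,step=58)"
```

```text
tcp [477.6 -91.4  16.1] heading 0.0 F [-1.6  3.3  8.3] gap 26.3 rx left -3.0
offset [[-4.7, -0.1, -0.0], [-4.69, -0.04, -0.04], [-0.0, 0.7, -5.6], [-0.0, 0.7, -5.6], [-0.0, 0.7, -5.7]] rx [-3.0, 0.0, 0.0, 0.0, 0.0]
offset [[-0.0, 0.7, -5.6], [-0.0, 0.7, -5.6], [-0.0, 0.7, -5.6], [-0.0, 0.7, -5.6], [-0.01, 0.64, -5.67]] rx [0.0, 0.0, 0.0, 0.0, 0.0]
offset [[3.0, -0.0, -0.0], [3.0, -0.01, -0.0]] rx [0.0, 0.0]
end [507.5 361.   50. ]
```

Emit:
send_rows --offset '[[-4.7,-0.1,0],[-4.7,0,0],[0,0.7,-5.6],[0,0.7,-5.6],[0,0.7,-5.7]]' --dr '[[-3,0,0],[0,0,0],[0,0,0],[0,0,0],[0,0,0]]' --grip '[20,20,20,20,20]'

```text
time: 3.72
tool_pos: [487.6, 80.0, 109.2]
tcp_rot: [88.8, 89.9, 1.8]
ft_force: [1.0, -0.5, -1.4]
finger_gap: 26.1
```

Emit:
send_rows --offset '[[0,0.7,-5.6],[0,0.7,-5.6],[0,0.7,-5.6],[0,0.7,-5.6],[0,0.6,-5.7]]' --dr '[[0,0,0],[0,0,0],[0,0,0],[0,0,0],[0,0,0]]' --grip '[20,20,20,20,20]'

```text
time: 4.35
tool_pos: [506.5, 362.9, 108.9]
tcp_rot: [106.8, 89.9, 19.8]
ft_force: [1.8, -0.7, -0.7]
finger_gap: 26.3
```

Run:
```python
from h import *
from bench import r,snapshot
s=r.sense()
rows(s,[(507.5,361,60),(507.5,361,28)],3.5,step=30)
a=snapshot("top")["pixels"][190:290,90:340,::-1];b=snapshot("scene")["pixels"][90:240,280:480,::-1]
cv2.imwrite("pics/a1.png",cv2.resize(a,None,fx=3.2,fy=3.2));cv2.imwrite("pics/b1.png",cv2.resize(b,None,fx=4,fy=4))
for i in range(3): print(r.sense()["tool_pos"].round(1))
```

```text
tcp [506.5 362.9 108.9] heading 3.0 F [ 1.8 -0.7 -0.7] gap 26.3 rx left -0.5
offset [[2.4, 0.0, 0.1], [2.49, 0.09, 0.09], [1.6, -0.0, 0.0], [1.6, -0.0, 0.0]] rx [-0.5, 0.0, 0.0, 0.0]
end [507.5 361.1  28. ]
[505.6 366.3 108.5]
[505.6 366.3 108.5]
[505.6 366.3 108.5]
```

View pics/b1.png

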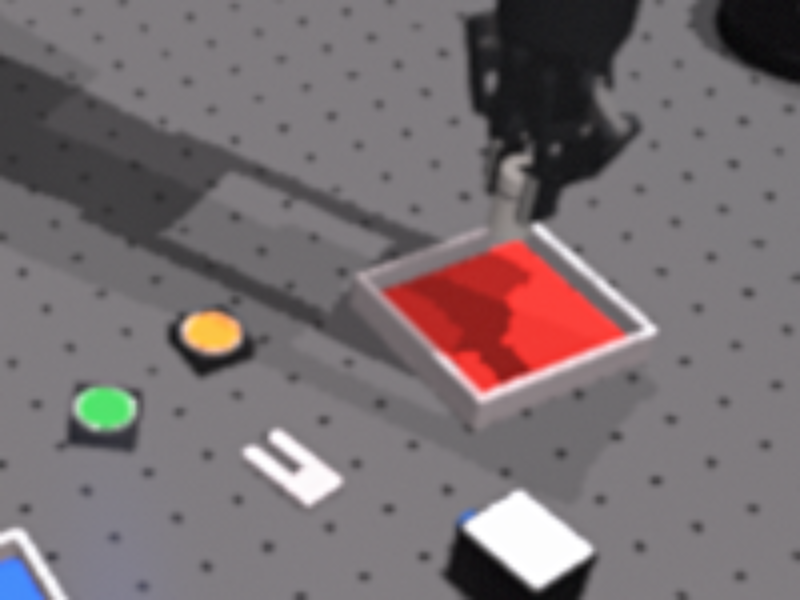

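The post is gripped upright and hangs over the red tray. I'll lower it, slowing down near the liner.

Emit:
send_rows --offset '[[2.5,0,0.1],[2.5,0,0.1],[1.6,0,0],[1.3,0,0],[0,0,0]]' --dr '[[0,0,0],[0,0,0],[0,0,0],[0,0,0],[0,0,0]]' --grip '[20,20,20,20,20]'

```text
time: 5.08
tool_pos: [505.9, 358.5, 28.4]
tcp_rot: [-62.5, 89.9, -149.5]
ft_force: [-0.2, -0.2, -0.8]
finger_gap: 26.3
```

Emit:
send_rows --offset '[[0.2,0,0],[0.2,0,0],[0,0,0]]' --dr '[[0,0,0],[0,0,0],[0,0,0]]' --grip '[20,20,20]'

```text
time: 5.45
tool_pos: [506.6, 359.1, 25.7]
tcp_rot: [117.3, 90.0, 30.3]
ft_force: [1.1, 0.1, -1.0]
finger_gap: 26.8
```

Emit:
send_rows --offset '[[0.2,0,0],[0,0,0]]' --dr '[[0,0,0],[0,0,0]]' --grip '[20,20]'

```text
time: 5.7
tool_pos: [506.8, 359.3, 24.2]
tcp_rot: [117.2, 89.9, 30.2]
ft_force: [-1.6, -1.2, 4.4]
finger_gap: 26.3
```

Emit:
send_rows --offset '[[0.1,0,0],[0,0,0]]' --dr '[[0,0,0],[0,0,0]]' --grip '[20,20]'

```text
time: 5.95
tool_pos: [506.8, 359.3, 24.1]
tcp_rot: [115.5, 89.9, 28.5]
ft_force: [-5.3, -4.5, 12.9]
finger_gap: 26.7
```

Contact with the liner (13 N). I'll release, rise, and plan the second post.

Emit:
send_rows --offset '[[0,0,0],[0,0,0],[0,0,0],[-2,0,0],[-5,0,0]]' --dr '[[0,0,0],[0,0,0],[0,0,0],[0,0,0],[0,0,0]]' --grip '[60,60,60,60,60]'

```text
time: 6.58
tool_pos: [504.4, 357.7, 90.9]
tcp_rot: [-62.3, 89.7, -149.3]
ft_force: [0.6, 0.2, -0.0]
finger_gap: 50.8
```

```bash
python3 -c "
from h import *
from bench import r
s=r.sense()
rows(s,[(500,345,120),(434,-194,120),(434,-194,15)],0,step=58)"
```

```text
tcp [504.4 357.7  90.9] heading 3.0 F [ 0.6  0.2 -0. ] gap 50.8 rx left 3.0
offset [[-2.9, -0.52, 1.26], [0.0, -0.7, 5.4], [0.0, -0.6, 5.4], [0.1, -0.7, 5.4], [-0.0, -0.7, 5.4]] rx [3.0, 0.0, 0.0, 0.0, 0.0]
offset [[-0.0, -0.6, 5.3], [0.0, -0.7, 5.4], [0.0, -0.6, 5.4], [0.1, -0.7, 5.4], [-0.0, -0.7, 5.4]] rx [0.0, 0.0, 0.0, 0.0, 0.0]
offset [[-0.01, -0.64, 5.39], [5.3, 0.0, -0.0], [5.2, 0.06, -0.03]] rx [0.0, 0.0, 0.0]
end [ 434. -194.   15.]
```

Emit:
send_rows --offset '[[-2.9,-0.5,1.3],[0,-0.7,5.4],[0,-0.6,5.4],[0,-0.7,5.4],[0,-0.7,5.4]]' --dr '[[3,0,0],[0,0,0],[0,0,0],[0,0,0],[0,0,0]]' --grip '[60,60,60,60,60]'

```text
time: 7.2
tool_pos: [475.5, 128.2, 123.0]
tcp_rot: [94.6, 89.9, 4.7]
ft_force: [1.2, -0.7, 0.5]
finger_gap: 51.0
```

Emit:
send_rows --offset '[[0,-0.6,5.3],[0,-0.7,5.4],[0,-0.6,5.4],[0,-0.7,5.4],[0,-0.7,5.4]]' --dr '[[0,0,0],[0,0,0],[0,0,0],[0,0,0],[0,0,0]]' --grip '[60,60,60,60,60]'

```text
time: 7.82
tool_pos: [442.6, -141.3, 123.2]
tcp_rot: [67.4, 89.8, -22.6]
ft_force: [2.2, 0.2, -1.3]
finger_gap: 51.1
```

Emit:
send_rows --offset '[[0,-0.6,5.4],[0,0,0],[0,0,0],[0,0,0]]' --dr '[[0,0,0],[0,0,0],[0,0,0],[0,0,0]]' --grip '[60,60,60,60]'

```text
time: 8.32
tool_pos: [436.8, -192.1, 121.7]
tcp_rot: [109.5, 90.0, 19.7]
ft_force: [-0.1, 0.3, 0.2]
finger_gap: 50.8
```

Run:
```python
from h import *
from bench import r,snapshot
s=r.sense();print(s['joint_pos'].round(1))
rows(s,[(434,-194,15)],0,step=30)
a=snapshot("top")
cv2.imwrite("pics/a2.png",cv2.resize(a["pixels"][150:320,80:400,::-1],None,fx=2.5,fy=2.5))
```

```text
[-29.9  -7.2 111.6   0.   75.5 -30. ]
tcp [ 436.8 -192.1  121.7] heading 0.1 F [-0.1  0.3  0.2] gap 50.8 rx left 0.1
offset [[2.7, -0.1, 0.0], [2.6, -0.0, 0.1], [2.7, -0.1, 0.0], [2.67, -0.09, 0.09]] rx [0.1, 0.0, 0.0, 0.0]
end [ 434. -194.   15.]
```

View pics/a2.png

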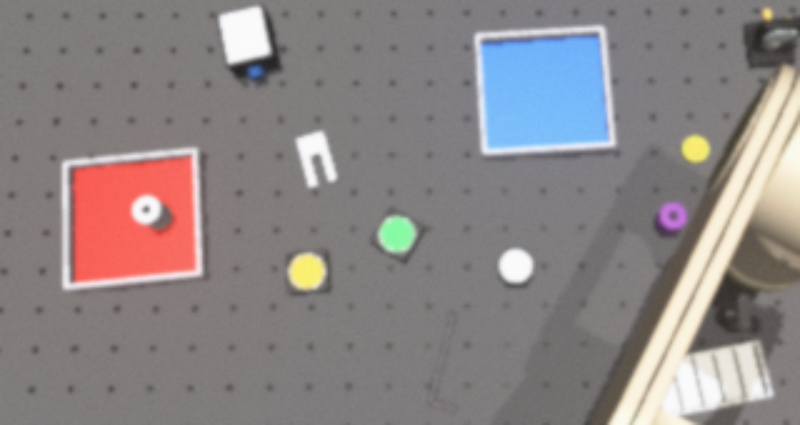

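The first post stands in the red tray at about (147,210) in this crop, and nothing else has moved. I'll go down on the second.

Emit:
send_rows --offset '[[2.7,-0.1,0],[2.6,-0.1,0.1],[2.7,0,0],[2.7,0,0],[0,0,0]]' --dr '[[0,0,0],[0,0,0],[0,0,0],[0,0,0],[0,0,0]]' --grip '[60,60,60,60,60]'

```text
time: 9.0
tool_pos: [432.8, -192.2, 12.3]
tcp_rot: [-121.2, 89.7, 148.9]
ft_force: [-0.3, -1.2, -0.8]
finger_gap: 51.0
```

Emit:
send_rows --offset '[[0,0,0],[0,0,0],[0,0,0],[0,0,0]]' --dr '[[0,0,0],[0,0,0],[0,0,0],[0,0,0]]' --grip '[20,20,20,20]'

```text
time: 9.5
tool_pos: [435.7, -194.8, 15.9]
tcp_rot: [68.0, 89.8, -22.0]
ft_force: [-0.7, 2.8, 7.1]
finger_gap: 26.7
```

```bash
python3 -c "
from h import *
from bench import r
s=r.sense()
rows(s,[(440,-170,120),(504,417,120)],3.5,step=58)"
```

```text
tcp [ 435.7 -194.8   15.9] heading 0.0 F [-0.7  2.8  7.1] gap 26.7 rx left -3.5
offset [[-5.2, 0.2, -1.2], [-5.21, 0.33, -1.25], [-0.0, 0.9, -5.3], [-0.0, 0.9, -5.3], [-0.0, 0.9, -5.3]] rx [-3.5, 0.0, 0.0, 0.0, 0.0]
offset [[-0.0, 0.9, -5.3], [-0.0, 1.0, -5.3], [-0.0, 0.9, -5.2], [-0.0, 0.9, -5.3], [-0.0, 0.9, -5.3]] rx [0.0, 0.0, 0.0, 0.0, 0.0]
offset [[-0.0, 0.9, -5.3], [-0.0, 0.9, -5.3], [-0.04, 0.91, -5.29]] rx [0.0, 0.0, 0.0]
end [504. 417. 120.]
```

Emit:
send_rows --offset '[[-5.2,0.2,-0.4],[-5.2,0.3,-2.0],[0,0.9,-5.3],[0,0.9,-5.3],[0,0.9,-5.3]]' --dr '[[-3.5,0,0],[0,0,0],[0,0,0],[0,0,0],[0,0,0]]' --grip '[20,20,20,20,20]'

```text
time: 10.12
tool_pos: [455.6, -8.4, 119.0]
tcp_rot: [79.8, 89.9, -6.7]
ft_force: [1.3, -0.1, -1.2]
finger_gap: 26.4
```

Emit:
send_rows --offset '[[0,0.9,-5.3],[0,1.0,-5.3],[0,0.9,-5.2],[0,0.9,-5.3],[0,0.9,-5.3]]' --dr '[[0,0,0],[0,0,0],[0,0,0],[0,0,0],[0,0,0]]' --grip '[20,20,20,20,20]'

```text
time: 10.75
tool_pos: [485.1, 258.3, 118.7]
tcp_rot: [96.1, 90.0, 9.6]
ft_force: [0.8, -0.4, -1.4]
finger_gap: 26.3
```

Emit:
send_rows --offset '[[0,0.9,-5.3],[0,0.9,-5.3],[0,0.9,-5.3],[0,0,0],[0,0,0]]' --dr '[[0,0,0],[0,0,0],[0,0,0],[0,0,0],[0,0,0]]' --grip '[20,20,20,20,20]'

```text
time: 11.38
tool_pos: [501.8, 416.6, 117.9]
tcp_rot: [-36.1, 89.9, -122.5]
ft_force: [-0.8, -1.0, -2.6]
finger_gap: 26.2
```

```bash
python3 -c "
from h import *
from bench import r
s=r.sense()
rows(s,[(504,417,29)],3.5,step=25)"
```

```text
tcp [501.8 416.6 117.9] heading 3.6 F [-0.8 -1.  -2.6] gap 26.2 rx left 0.1
offset [[2.2, 0.1, -0.0], [2.2, 0.0, -0.0], [2.3, 0.1, -0.0], [2.19, 0.02, -0.03]] rx [0.1, -0.0, -0.0, -0.0]
end [504. 417.  29.]
```

Emit:
send_rows --offset '[[2.2,0.1,0],[2.2,0.1,0],[2.3,0,0],[2.2,0,0],[0,0,0]]' --dr '[[0,0,0],[0,0,0],[0,0,0],[0,0,0],[0,0,0]]' --grip '[20,20,20,20,20]'

```text
time: 12.0
tool_pos: [502.5, 415.4, 26.1]
tcp_rot: [-58.3, 89.7, -144.8]
ft_force: [0.0, -0.2, -1.7]
finger_gap: 26.3
```

Emit:
send_rows --offset '[[0.2,0,0],[0.2,0,0],[0,0,0]]' --dr '[[0,0,0],[0,0,0],[0,0,0]]' --grip '[20,20,20]'

```text
time: 12.38
tool_pos: [504.4, 417.3, 25.8]
tcp_rot: [120.1, 90.0, 33.7]
ft_force: [-0.0, -0.1, -2.0]
finger_gap: 26.3
```

Emit:
send_rows --offset '[[0.2,0,0],[0,0,0]]' --dr '[[0,0,0],[0,0,0]]' --grip '[20,20]'

```text
time: 12.62
tool_pos: [504.4, 417.3, 23.7]
tcp_rot: [123.8, 90.0, 37.3]
ft_force: [1.4, 0.3, 0.3]
finger_gap: 26.3
```

Emit:
send_rows --offset '[[0.1,0,0],[0,0,0]]' --dr '[[0,0,0],[0,0,0]]' --grip '[20,20]'

```text
time: 12.88
tool_pos: [504.5, 417.4, 23.6]
tcp_rot: [125.8, 89.9, 39.4]
ft_force: [-1.8, -0.9, 6.4]
finger_gap: 26.1
```

Contact again. Release, rise, then amber (446,204), jaw heading 4.5°.

Emit:
send_rows --offset '[[0,0,0],[0,0,0],[0,0,0],[-2,0,0],[-5,0,0]]' --dr '[[0,0,0],[0,0,0],[0,0,0],[0,0,0],[0,0,0]]' --grip '[60,60,60,60,60]'

```text
time: 13.5
tool_pos: [502.2, 415.6, 90.8]
tcp_rot: [-58.6, 89.7, -145.1]
ft_force: [0.9, -0.3, 1.1]
finger_gap: 51.3
```

```bash
python3 -c "
from h import *
from bench import r
s=r.sense()
rows(s,[(500,400,110),(446,204,100),(446,204,60)],4.5,step=55)"
```

```text
tcp [502.2 415.6  90.8] heading 3.5 F [ 0.9 -0.3  1.1] gap 51.3 rx left -1.0
offset [[-1.92, -0.32, 1.55], [0.3, -1.7, 4.8], [0.2, -1.8, 4.8], [0.3, -1.7, 4.7], [0.3, -1.73, 4.81]] rx [-1.0, 0.0, 0.0, 0.0, 0.0]
offset [[4.0, 0.02, -0.01]] rx [0.0]
end [446. 204.  60.]
```

Emit:
send_rows --offset '[[-1.9,-0.3,1.5],[0.3,-1.7,4.8],[0.2,-1.8,4.8],[0.3,-1.7,4.7],[0.3,-1.7,4.8]]' --dr '[[-1,0,0],[0,0,0],[0,0,0],[0,0,0],[0,0,0]]' --grip '[60,60,75,75,75]'

```text
time: 14.12
tool_pos: [448.5, 204.8, 101.9]
tcp_rot: [99.4, 89.9, 14.0]
ft_force: [0.5, -0.5, 0.6]
finger_gap: 64.0
```

Emit:
send_rows --offset '[[0,0,0],[0,0,0],[0,0,0],[0,0,0]]' --dr '[[0,0,0],[0,0,0],[0,0,0],[0,0,0]]' --grip '[75,75,75,75]'

```text
time: 14.62
tool_pos: [448.7, 206.9, 100.6]
tcp_rot: [116.4, 90.0, 31.0]
ft_force: [-0.8, -0.2, 0.4]
finger_gap: 63.7
```

Run:
```python
from h import *
from bench import r,snapshot
s=r.sense()
rows(s,[(446,204,5)],4.5,step=25)
a=snapshot("top");b=snapshot("scene")
cv2.imwrite("pics/a3.png",np.hstack([cv2.resize(a["pixels"][190:290,90:290,::-1],None,fx=2,fy=2),cv2.resize(b["pixels"][120:220,270:470,::-1],None,fx=2,fy=2)]))
```

```text
tcp [448.7 206.9 100.6] heading 4.6 F [-0.8 -0.2  0.4] gap 63.7 rx left 0.1
offset [[2.4, -0.1, 0.1], [2.4, -0.0, 0.0], [2.4, -0.1, 0.1], [2.36, -0.09, 0.07]] rx [0.1, 0.0, 0.0, 0.0]
end [446. 204.   5.]
```

View pics/a3.png

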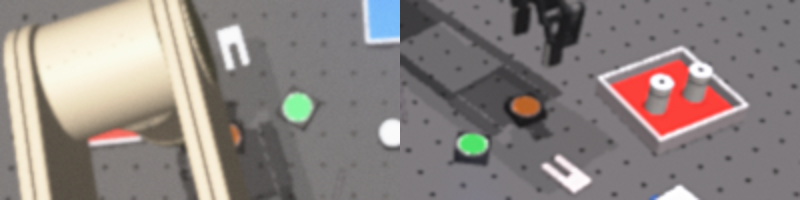

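Both posts stand upright in the red tray, in the right half of the picture around (660,95) and (700,85). The gripper is over amber, so I'll descend.

Emit:
send_rows --offset '[[2.4,-0.1,0.1],[2.4,-0.1,0.1],[2.4,-0.1,0],[2.2,0,0],[0,0,0]]' --dr '[[0,0,0],[0,0,0],[0,0,0],[0,0,0],[0,0,0]]' --grip '[75,75,75,75,75]'

```text
time: 15.35
tool_pos: [443.7, 203.4, 4.4]
tcp_rot: [-75.9, 89.7, -161.3]
ft_force: [-0.4, -0.4, 0.2]
finger_gap: 64.0
```

Emit:
send_rows --offset '[[0,0,0],[0,0,0]]' --dr '[[0,0,0],[0,0,0]]' --grip '[75,75]'

```text
time: 15.6
tool_pos: [446.6, 204.2, 7.6]
tcp_rot: [103.9, 89.9, 18.4]
ft_force: [-0.2, -0.5, 0.0]
finger_gap: 64.2
```

Emit:
send_rows --offset '[[0.4,0,0],[0,0,0],[0,0,0]]' --dr '[[0,0,0],[0,0,0],[0,0,0]]' --grip '[75,75,75]' --force 30

```text
time: 15.98
tool_pos: [445.6, 203.8, 2.3]
tcp_rot: [86.3, 90.0, 0.8]
ft_force: [0.1, -0.3, 0.5]
finger_gap: 64.2
```

Emit:
send_rows --offset '[[0,0,0],[0,0,0],[0,0,0],[0,0,0]]' --dr '[[0,0,0],[0,0,0],[0,0,0],[0,0,0]]' --grip '[40,40,40,40]' --force 30

```text
time: 16.48
tool_pos: [445.8, 203.9, 2.6]
tcp_rot: [99.8, 90.0, 14.3]
ft_force: [-0.7, 0.2, 4.1]
finger_gap: 41.1
```

```bash
python3 -c "
from h import *
from bench import r
s=r.sense()
# white tray 519,-391, x heading -4.5; slot +28 along tray y
rows(s,[(446,195,60),(480,-100,120),(521,-362,120)],-4.5,step=52)"
```

```text
tcp [445.8 203.9   2.6] heading 4.5 F [-0.7  0.2  4.1] gap 41.1 rx left 9.0
offset [[-2.9, -0.0, 0.4], [-2.84, 0.03, 0.48], [-1.0, 0.9, 4.9], [-1.0, 1.0, 4.8], [-1.0, 0.9, 4.9]] rx [9.0, 0.0, 0.0, 0.0, 0.0]
offset [[-1.0, 1.0, 4.8], [-1.0, 0.9, 4.9], [-1.0, 0.98, 4.85], [-0.0, 1.0, 4.3], [-0.0, 1.0, 4.3]] rx [0.0, 0.0, 0.0, 0.0, 0.0]
offset [[-0.0, 1.1, 4.3], [-0.0, 1.0, 4.3], [-0.0, 1.0, 4.3], [-0.01, 1.03, 4.3]] rx [0.0, 0.0, 0.0, 0.0]
end [ 521. -362.  120.]
```

Emit:
send_rows --offset '[[-1.5,0,0.1],[-4.2,0,0.5],[-1,0.2,2.5],[-1,0.9,4.8],[-1,1,4.8]]' --dr '[[0,0,0],[9,0,0],[0,0,0],[0,0,0],[0,0,0]]' --grip '[40,40,40,40,40]'

```text
time: 17.1
tool_pos: [457.6, 74.5, 90.6]
tcp_rot: [95.8, 89.9, 1.4]
ft_force: [0.6, 0.3, -0.6]
finger_gap: 41.0
```

Emit:
send_rows --offset '[[-1,1,4.8],[-1,1,4.8],[-1,1,4.8],[0,1,4.3],[0,1,4.3]]' --dr '[[0,0,0],[0,0,0],[0,0,0],[0,0,0],[0,0,0]]' --grip '[40,40,40,40,40]'

```text
time: 17.73
tool_pos: [489.6, -159.4, 120.4]
tcp_rot: [75.5, 89.9, -19.0]
ft_force: [0.9, 0.2, -0.3]
finger_gap: 41.4
```

```bash
python3 -c "
from h import *
from bench import r
s=r.sense()
rows(s,[(521,-362,120),(521,-362,70)],-4.5,step=52)"
```

```text
tcp [ 489.6 -159.4  120.4] heading -4.5 F [ 0.9  0.2 -0.3] gap 41.4 rx left 0.0
offset [[0.0, 1.2, 5.0], [0.0, 1.2, 5.0], [0.0, 1.1, 5.0], [0.05, 1.21, 4.96], [5.0, -0.01, -0.0]] rx [0.0, 0.0, 0.0, 0.0, 0.0]
end [ 521. -362.   70.]
```

Emit:
send_rows --offset '[[0,1.2,5],[0,1.2,5],[0,1.1,5],[0,0.8,4.2],[0,0,0]]' --dr '[[0,0,0],[0,0,0],[0,0,0],[0,0,0],[0,0,0]]' --grip '[40,40,40,40,40]'

```text
time: 18.35
tool_pos: [516.9, -355.5, 119.9]
tcp_rot: [16.3, 89.9, -78.4]
ft_force: [-1.3, -0.3, -0.9]
finger_gap: 40.8
```

Emit:
send_rows --offset '[[0,0,0],[0,0,0]]' --dr '[[0,0,0],[0,0,0]]' --grip '[40,40]'

```text
time: 18.6
tool_pos: [517.5, -351.3, 119.5]
tcp_rot: [-158.7, 90.0, 106.9]
ft_force: [-0.4, 0.2, -0.3]
finger_gap: 41.2
```

Run:
```python
from h import *
from bench import r,snapshot
s=r.sense()
rows(s,[(521,-362,16)],-4.5,step=25)
b=snapshot("scene");a=snapshot("top")
cv2.imwrite("pics/a4.png",np.hstack([cv2.resize(a["pixels"][180:280,370:490,::-1],None,fx=3,fy=3),cv2.resize(b["pixels"][200:300,20:140,::-1],None,fx=3,fy=3)]))
```

```text
tcp [ 517.5 -351.3  119.5] heading -4.4 F [-0.4  0.2 -0.3] gap 41.2 rx left 0.1
offset [[2.1, 0.1, 0.2], [2.0, 0.1, 0.2], [2.1, 0.1, 0.2], [2.1, 0.0, 0.2], [2.05, 0.13, 0.24]] rx [0.1, -0.0, -0.0, -0.0, -0.0]
end [ 521. -362.   16.]
```

View pics/a4.png

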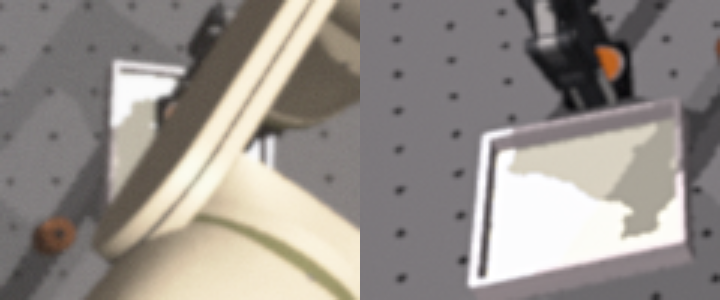

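Run:
```python
from h import *
from bench import r,snapshot
b=snapshot("scene")
print(r.sense()["tool_pos"])
M=b["world_to_cam"]
for p in [(521,-358,120),(521,-358,139)]:
    c=M[:3,:3]@np.array(p)+M[:3,3];print(b["cx"]+b["fx"]*c[0]/-c[2],b["cy"]-b["fy"]*c[1]/-c[2],-c[2])
cv2.imwrite("pics/a5.png",cv2.resize(b["pixels"][185:245,60:130,::-1],None,fx=10,fy=10,interpolation=cv2.INTER_CUBIC))
```

```text
[ 517.63381608 -351.50062424  119.52604629]
96.35832316773903 228.47881813584792 862.6677588359582
93.28323421084448 222.07569111941856 848.7077406052719
```

View pics/a5.png

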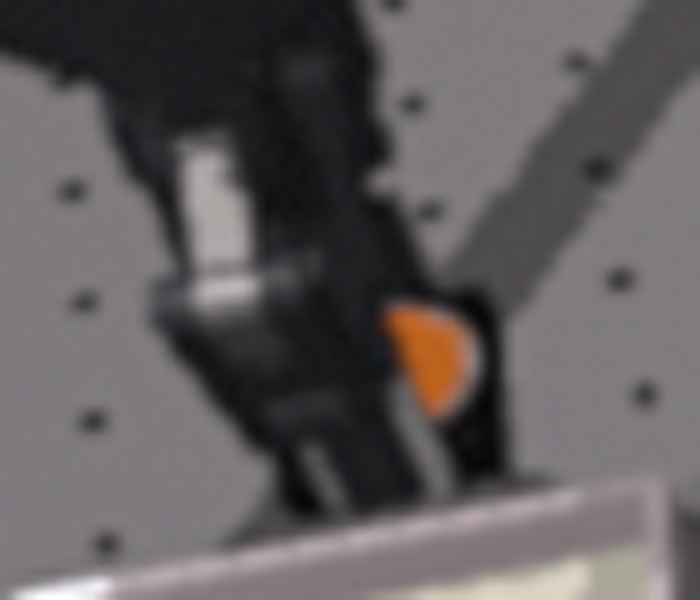

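The amber filter is held flat at about (440,360): perspective accounts for its outline, and the frame edge runs as expected. I'll lower it, correcting the position by the measured error.

Emit:
send_rows --offset '[[2.1,0.1,0.3],[2.1,0.1,0.3],[2.1,0.1,0.2],[2.1,0,0.2],[0,0,0]]' --dr '[[0,0,0],[0,0,0],[0,0,0],[0,0,0],[0,0,0]]' --grip '[40,40,40,40,40]'

```text
time: 19.38
tool_pos: [517.7, -361.4, 31.8]
tcp_rot: [-124.8, 89.7, 140.7]
ft_force: [-0.3, 1.0, -0.2]
finger_gap: 41.0
```

Emit:
send_rows --offset '[[0,0,0],[0,0,0]]' --dr '[[0,0,0],[0,0,0]]' --grip '[40,40]'

```text
time: 19.62
tool_pos: [520.5, -363.3, 36.7]
tcp_rot: [55.4, 89.9, -39.1]
ft_force: [0.7, 0.8, 0.0]
finger_gap: 40.9
```

Emit:
send_rows --offset '[[1.2,0,0],[1.0,0,0],[0,0,0],[0,0,0]]' --dr '[[0,0,0],[0,0,0],[0,0,0],[0,0,0]]' --grip '[40,40,40,40]'

```text
time: 20.12
tool_pos: [519.5, -362.5, 13.1]
tcp_rot: [-124.4, 90.0, 141.2]
ft_force: [0.3, 0.4, -0.1]
finger_gap: 41.4
```

Emit:
send_rows --offset '[[0.2,0,0],[0.1,0,0],[0,0,0]]' --dr '[[0,0,0],[0,0,0],[0,0,0]]' --grip '[40,40,40]'

```text
time: 20.5
tool_pos: [519.8, -362.8, 10.6]
tcp_rot: [51.7, 90.0, -42.7]
ft_force: [-0.6, 0.5, 0.5]
finger_gap: 41.1
```

Emit:
send_rows --offset '[[0.1,0,0],[0,0,0]]' --dr '[[0,0,0],[0,0,0]]' --grip '[40,40]'

```text
time: 20.75
tool_pos: [519.9, -362.8, 10.6]
tcp_rot: [41.7, 90.0, -52.8]
ft_force: [-4.4, 2.3, 9.9]
finger_gap: 40.8
```

Emit:
send_rows --offset '[[0.1,0,0],[0,0,0]]' --dr '[[0,0,0],[0,0,0]]' --grip '[40,40]'

```text
time: 21.0
tool_pos: [519.9, -362.8, 10.5]
tcp_rot: [19.1, 90.0, -75.3]
ft_force: [-7.5, 5.8, 18.3]
finger_gap: 41.2
```

Emit:
send_rows --offset '[[0,0,0],[0,0,0],[0,0,0],[-1,0,0],[-4,0,0]]' --dr '[[0,0,0],[0,0,0],[0,0,0],[0,0,0],[0,0,0]]' --grip '[60,60,60,60,60]'

```text
time: 21.62
tool_pos: [517.6, -361.0, 56.0]
tcp_rot: [-125.0, 89.6, 140.5]
ft_force: [-0.1, 0.8, 0.9]
finger_gap: 51.7
```

```bash
python3 -c "
from h import *
from bench import r
s=r.sense()
for j in (58,-32): rows(s,[(517,-340,110),(484,112,110)],j,step=55)"
```

```text
tcp [ 517.6 -361.    56. ] heading -4.5 F [-0.1  0.8  0.9] gap 51.7 rx left -62.5
offset [[-0.8, -0.0, -0.3], [-0.7, -0.0, -0.3], [-0.8, 0.1, -0.3], [-0.8, 0.1, -0.3], [-0.7, 0.1, -0.3]] rx [-10.0, -10.0, -10.0, -10.0, -10.0]
offset [[-0.8, 0.2, -0.2], [-0.79, 0.27, -0.14], [0.0, 4.1, -3.0], [0.0, 4.0, -2.9], [0.1, 4.1, -3.0]] rx [-10.0, -2.5, 0.0, 0.0, 0.0]
offset [[-0.0, 4.1, -3.0], [0.0, 4.0, -3.0], [0.0, 4.1, -2.9], [0.1, 4.1, -3.0], [-0.0, 4.0, -3.0]] rx [0.0, 0.0, 0.0, 0.0, 0.0]
offset [[-0.01, 4.1, -2.93]] rx [0.0]
end [484. 112. 110.]
tcp [ 517.6 -361.    56. ] heading -4.5 F [-0.1  0.8  0.9] gap 51.7 rx left 27.5
offset [[-1.8, -0.1, -0.7], [-1.8, -0.2, -0.7], [-1.79, -0.31, -0.62], [0.0, -3.0, -4.1], [0.0, -2.9, -4.0]] rx [10.0, 10.0, 7.5, 0.0, 0.0]
offset [[0.1, -3.0, -4.1], [-0.0, -3.0, -4.1], [0.0, -2.9, -4.0], [0.0, -3.0, -4.1], [0.1, -3.0, -4.1]] rx [0.0, 0.0, 0.0, 0.0, 0.0]
offset [[-0.0, -3.0, -4.0], [-0.01, -2.92, -4.09]] rx [0.0, 0.0]
end [484.  111.9 110. ]
```

Emit:
send_rows --offset '[[-1.8,-0.1,-0.7],[-1.8,-0.2,-0.7],[-1.8,-0.3,-0.6],[0,-3,-4.1],[0,-2.9,-4]]' --dr '[[10,0,0],[10,0,0],[7.5,0,0],[0,0,0],[0,0,0]]' --grip '[60,60,75,75,75]'

```text
time: 22.25
tool_pos: [511.8, -241.0, 113.4]
tcp_rot: [97.3, 89.9, -24.7]
ft_force: [0.3, 0.9, -0.2]
finger_gap: 64.4
```

Emit:
send_rows --offset '[[0,-3,-4.1],[0,-3,-4.1],[0,-2.9,-4],[0,-3,-4.1],[0,-3,-4.1]]' --dr '[[0,0,0],[0,0,0],[0,0,0],[0,0,0],[0,0,0]]' --grip '[75,75,75,75,75]'

```text
time: 22.88
tool_pos: [493.2, 11.8, 113.3]
tcp_rot: [120.7, 89.9, -1.3]
ft_force: [1.3, -0.4, 0.1]
finger_gap: 63.8
```

Emit:
send_rows --offset '[[0,-3,-4],[0,-2.9,-4.1],[0,0,0],[0,0,0],[0,0,0]]' --dr '[[0,0,0],[0,0,0],[0,0,0],[0,0,0],[0,0,0]]' --grip '[75,75,75,75,75]'

```text
time: 23.5
tool_pos: [486.2, 109.2, 112.5]
tcp_rot: [75.7, 90.0, -46.4]
ft_force: [-0.2, -0.3, 0.5]
finger_gap: 64.0
```

Run:
```python
from h import *
from bench import r,snapshot
s=r.sense()
rows(s,[(484,112,6)],-32,step=26)
a=snapshot("top");b=snapshot("scene")
cv2.imwrite("pics/a6.png",np.hstack([cv2.resize(a["pixels"][180:280,370:490,::-1],None,fx=3,fy=3),cv2.resize(b["pixels"][200:300,20:140,::-1],None,fx=3,fy=3)]))
hs=cv2.cvtColor(a["pixels"],cv2.COLOR_RGB2HSV).astype(int)
m=(hs[...,0]>8)&(hs[...,0]<32)&(hs[...,1]>60)&(hs[...,2]>150)
for c,st,_ in blobs(m,30):
    if 400<c[0]<480: print(c,st,ray(a,*c,22))
```

```text
tcp [486.2 109.2 112.5] heading -32.0 F [-0.2 -0.3  0.5] gap 64.0 rx left -0.0
offset [[2.1, -0.1, -0.0], [2.2, -0.0, -0.0], [2.1, -0.1, -0.1], [2.1, -0.1, 0.0], [2.15, -0.04, -0.02]] rx [-0.0, -0.0, -0.0, -0.0, -0.0]
end [484. 112.   6.]
[421.73026316 227.86842105] [415 222  14  13 152] [ 519.9713219  -363.07465864   22.        ]
```

View pics/a6.png

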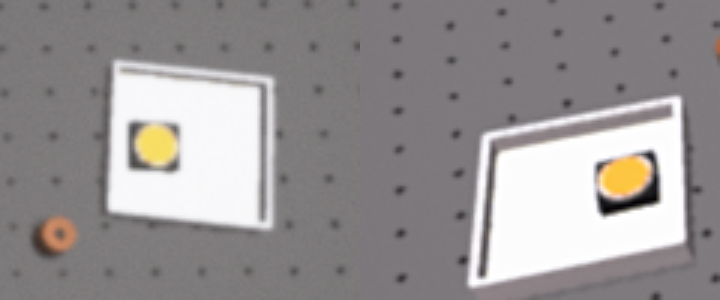

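Amber lies flat in the white tray at about (154,146), measured at (520,-363). The right half is free. I'll descend on green.

Emit:
send_rows --offset '[[2.2,-0.1,-0.1],[2.2,-0.1,0],[2.2,-0.1,0],[2.2,0,0],[1.4,0,0]]' --dr '[[0,0,0],[0,0,0],[0,0,0],[0,0,0],[0,0,0]]' --grip '[75,75,75,75,75]'

```text
time: 24.22
tool_pos: [483.5, 111.9, 9.1]
tcp_rot: [-48.4, 89.9, -170.5]
ft_force: [0.4, 0.7, 0.1]
finger_gap: 64.3
```

Emit:
send_rows --offset '[[0,0,0],[0,0,0],[0,0,0]]' --dr '[[0,0,0],[0,0,0],[0,0,0]]' --grip '[75,75,75]'

```text
time: 24.6
tool_pos: [484.9, 112.8, 11.4]
tcp_rot: [128.8, 89.9, 6.8]
ft_force: [-0.7, -0.4, 1.1]
finger_gap: 64.3
```

Emit:
send_rows --offset '[[0.6,0,0],[0.2,0,0],[0,0,0],[0,0,0]]' --dr '[[0,0,0],[0,0,0],[0,0,0],[0,0,0]]' --grip '[75,75,75,75]'

```text
time: 25.1
tool_pos: [484.0, 112.7, 2.3]
tcp_rot: [-36.2, 90.0, -158.1]
ft_force: [-0.1, 0.1, 0.2]
finger_gap: 64.2
```

Emit:
send_rows --offset '[[0,0,0],[0,0,0],[0,0,0],[0,0,0]]' --dr '[[0,0,0],[0,0,0],[0,0,0],[0,0,0]]' --grip '[40,40,40,40]'

```text
time: 25.6
tool_pos: [484.3, 112.8, 2.6]
tcp_rot: [130.9, 90.0, 8.9]
ft_force: [-0.6, 0.4, 4.3]
finger_gap: 41.3
```

```bash
python3 -c "
from h import *
from bench import r
s=r.sense()
rows(s,[(484,112,40),(484,112,60),(490,-100,120),(516,-418,120)],-4.5,step=52)"
```

```text
tcp [484.3 112.8   2.6] heading -32.0 F [-0.6  0.4  4.3] gap 41.3 rx left -27.5
offset [[-1.2, 0.0, 0.0], [-1.3, 0.0, 0.1], [-1.24, 0.0, -0.02], [-2.0, 0.01, 0.0], [-1.2, 0.4, 4.2]] rx [-10.0, -10.0, -7.5, 0.0, 0.0]
offset [[-1.2, 0.5, 4.2], [-1.2, 0.4, 4.3], [-1.2, 0.5, 4.2], [-1.2, 0.45, 4.19], [-0.0, 0.7, 4.5]] rx [0.0, 0.0, 0.0, 0.0, 0.0]
offset [[-0.0, 0.7, 4.5], [-0.0, 0.8, 4.5], [-0.0, 0.7, 4.5], [-0.0, 0.7, 4.5], [-0.0, 0.7, 4.5]] rx [0.0, 0.0, 0.0, 0.0, 0.0]
offset [[-0.0, 0.76, 4.5]] rx [0.0]
end [ 516. -418.  120.]
```

Emit:
send_rows --offset '[[-1.2,0,0],[-1.3,0,0.1],[-1.2,0,0],[-2,0,0],[-1.2,0.4,4.2]]' --dr '[[0,0,0],[-10,0,0],[-10,0,0],[-7.5,0,0],[0,0,0]]' --grip '[40,40,40,40,40]'

```text
time: 26.22
tool_pos: [484.7, 70.9, 73.0]
tcp_rot: [116.9, 89.9, 22.7]
ft_force: [1.7, -1.2, 0.2]
finger_gap: 41.3
```

Emit:
send_rows --offset '[[-1.2,0.5,4.2],[-1.2,0.4,4.3],[-1.2,0.5,4.2],[-1.2,0.4,4.2],[0,0.7,4.5]]' --dr '[[0,0,0],[0,0,0],[0,0,0],[0,0,0],[0,0,0]]' --grip '[40,40,40,40,40]'

```text
time: 26.85
tool_pos: [493.1, -147.2, 121.3]
tcp_rot: [74.8, 89.9, -19.7]
ft_force: [-0.2, 0.2, -0.8]
finger_gap: 41.4
```

Emit:
send_rows --offset '[[0,0.7,4.5],[0,0.8,4.5],[0,0.7,4.5],[0,0.7,4.5],[0,0.7,4.5]]' --dr '[[0,0,0],[0,0,0],[0,0,0],[0,0,0],[0,0,0]]' --grip '[40,40,40,40,40]'

```text
time: 27.48
tool_pos: [510.7, -374.2, 119.8]
tcp_rot: [155.5, 90.0, 61.1]
ft_force: [0.6, -0.4, 1.1]
finger_gap: 41.0
```

Emit:
send_rows --offset '[[0,0.8,4.5],[0,0,0],[0,0,0],[0,0,0],[0,0,0]]' --dr '[[0,0,0],[0,0,0],[0,0,0],[0,0,0],[0,0,0]]' --grip '[40,40,40,40,40]'

```text
time: 28.1
tool_pos: [515.6, -417.3, 119.6]
tcp_rot: [83.9, 90.0, -10.5]
ft_force: [-0.4, 0.3, -0.3]
finger_gap: 41.2
```

```bash
python3 -c "
from h import *
from bench import r
s=r.sense()
rows(s,[(516,-417,37)],-4.5,step=25)"
```

```text
tcp [ 515.6 -417.3  119.6] heading -4.4 F [-0.4  0.3 -0.3] gap 41.2 rx left 0.1
offset [[2.1, 0.0, -0.0], [2.0, 0.0, -0.0], [2.1, 0.0, -0.0], [2.06, 0.04, -0.03]] rx [0.1, 0.0, 0.0, 0.0]
end [ 516. -417.   37.]
```

Emit:
send_rows --offset '[[2.1,0,0],[2.1,0,0],[2.1,0,0],[2.0,0,0],[0,0,0]]' --dr '[[0,0,0],[0,0,0],[0,0,0],[0,0,0],[0,0,0]]' --grip '[40,40,40,40,40]'

```text
time: 28.72
tool_pos: [513.6, -416.7, 32.9]
tcp_rot: [-128.5, 89.7, 137.1]
ft_force: [0.1, -0.6, -0.3]
finger_gap: 40.9
```

Emit:
send_rows --offset '[[1.2,0,0],[0.9,0,0],[0,0,0],[0,0,0]]' --dr '[[0,0,0],[0,0,0],[0,0,0],[0,0,0]]' --grip '[40,40,40,40]'

```text
time: 29.22
tool_pos: [515.5, -418.4, 15.7]
tcp_rot: [52.1, 90.0, -42.4]
ft_force: [1.0, 0.6, -0.8]
finger_gap: 41.6
```

Emit:
send_rows --offset '[[0.2,0,0],[0.2,0,0],[0,0,0],[0,0,0]]' --dr '[[0,0,0],[0,0,0],[0,0,0],[0,0,0]]' --grip '[40,40,40,40]'

```text
time: 29.72
tool_pos: [515.3, -418.2, 11.3]
tcp_rot: [-137.0, 90.0, 128.5]
ft_force: [-0.4, -0.5, -1.2]
finger_gap: 41.2
```

Emit:
send_rows --offset '[[0.1,0,0],[0,0,0]]' --dr '[[0,0,0],[0,0,0]]' --grip '[40,40]'

```text
time: 29.98
tool_pos: [515.4, -418.4, 10.7]
tcp_rot: [50.5, 90.0, -44.0]
ft_force: [-0.2, 0.7, 2.1]
finger_gap: 41.5
```

Emit:
send_rows --offset '[[0.1,0,0],[0,0,0]]' --dr '[[0,0,0],[0,0,0]]' --grip '[40,40]'

```text
time: 30.22
tool_pos: [515.4, -418.4, 10.6]
tcp_rot: [36.2, 90.0, -58.2]
ft_force: [-2.9, 2.7, 10.7]
finger_gap: 41.3
```

Emit:
send_rows --offset '[[0,0,0],[0,0,0],[0,0,0],[-1,0,0],[-4,0,0]]' --dr '[[0,0,0],[0,0,0],[0,0,0],[0,0,0],[0,0,0]]' --grip '[60,60,60,60,60]'

```text
time: 30.85
tool_pos: [513.4, -416.5, 56.9]
tcp_rot: [-128.9, 89.6, 136.6]
ft_force: [0.3, -1.0, 0.1]
finger_gap: 51.4
```

```bash
python3 -c "
from h import *
from bench import r
s=r.sense()
rows(s,[(510,-380,110),(450,-10,110)],0,step=55)"
```

```text
tcp [ 513.4 -416.5   56.9] heading -4.5 F [ 0.3 -1.   0.1] gap 51.4 rx left -4.5
offset [[-2.6, -0.3, -1.8], [-2.69, -0.2, -1.85], [0.0, -0.9, -5.3], [0.1, -0.8, -5.3], [-0.0, -0.9, -5.3]] rx [-4.5, 0.0, 0.0, 0.0, 0.0]
offset [[0.0, -0.8, -5.2], [0.0, -0.9, -5.3], [0.1, -0.8, -5.3], [-0.02, -0.88, -5.3]] rx [0.0, 0.0, 0.0, 0.0]
end [450. -10. 110.]
```

Emit:
send_rows --offset '[[-2.6,-0.3,-1.8],[-2.7,-0.2,-1.8],[0,-0.9,-5.3],[0,-0.8,-5.3],[0,-0.9,-5.3]]' --dr '[[-4.5,0,0],[0,0,0],[0,0,0],[0,0,0],[0,0,0]]' --grip '[60,60,70,70,70]'

```text
time: 31.48
tool_pos: [485.5, -221.8, 113.3]
tcp_rot: [66.6, 89.9, -23.4]
ft_force: [-0.4, 0.5, 0.4]
finger_gap: 59.8
```

Emit:
send_rows --offset '[[0,-0.8,-5.2],[0,-0.9,-5.3],[0,-0.8,-5.3],[0,-0.9,-5.3],[0,0,0]]' --dr '[[0,0,0],[0,0,0],[0,0,0],[0,0,0],[0,0,0]]' --grip '[70,70,70,70,70]'

```text
time: 32.1
tool_pos: [451.0, -9.0, 113.0]
tcp_rot: [127.1, 89.9, 37.4]
ft_force: [-0.1, -0.3, -0.2]
finger_gap: 59.7
```

Emit:
send_rows --offset '[[0,0,0],[0,0,0],[0,0,0]]' --dr '[[0,0,0],[0,0,0],[0,0,0]]' --grip '[70,70,70]'

```text
time: 32.48
tool_pos: [451.6, -13.1, 112.4]
tcp_rot: [5.5, 90.0, -84.6]
ft_force: [0.1, 0.9, -0.1]
finger_gap: 59.7
```

Run:
```python
from h import *
from bench import r,snapshot
s=r.sense()
rows(s,[(450,-10,10)],0,step=25)
a=snapshot("top");b=snapshot("scene")
cv2.imwrite("pics/a7.png",np.hstack([cv2.resize(a["pixels"][180:280,370:490,::-1],None,fx=3,fy=3),cv2.resize(b["pixels"][200:300,20:140,::-1],None,fx=3,fy=3)]))
```

```text
tcp [451.6 -13.1 112.4] heading -0.1 F [ 0.1  0.9 -0.1] gap 59.7 rx left -0.1
offset [[2.0, -0.0, -0.1], [2.1, -0.1, -0.0], [2.0, 0.0, -0.1], [2.1, -0.0, -0.0], [2.04, -0.06, -0.11]] rx [-0.1, 0.0, 0.0, 0.0, 0.0]
end [450. -10.  10.]
```

View pics/a7.png

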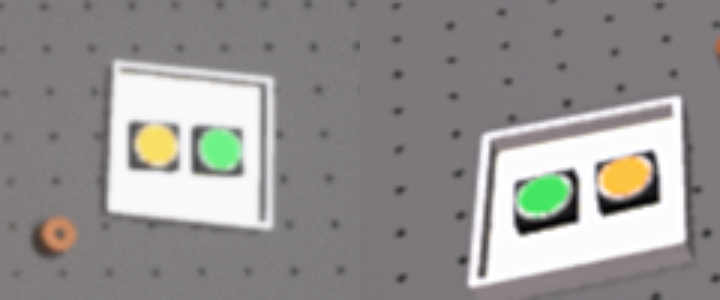

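Both filters lie flat side by side in the white tray, at about (154,146) and (218,150). Next, the lens.

Emit:
send_rows --offset '[[2.2,0,-0.1],[2.2,-0.1,-0.1],[2.2,0,-0.1],[2.2,0,0],[1.2,0,0]]' --dr '[[0,0,0],[0,0,0],[0,0,0],[0,0,0],[0,0,0]]' --grip '[70,70,70,70,70]'

```text
time: 33.2
tool_pos: [449.7, -9.3, 11.1]
tcp_rot: [-97.4, 89.9, 172.6]
ft_force: [-0.4, -0.1, -0.2]
finger_gap: 59.8
```

Emit:
send_rows --offset '[[0.4,0,0],[0,0,0],[0,0,0],[0,0,0]]' --dr '[[0,0,0],[0,0,0],[0,0,0],[0,0,0]]' --grip '[70,70,70,70]'

```text
time: 33.7
tool_pos: [451.1, -9.2, 9.0]
tcp_rot: [82.1, 89.9, -7.9]
ft_force: [-0.1, -0.3, -0.4]
finger_gap: 59.9
```

Emit:
send_rows --offset '[[0.3,0,0],[0,0,0],[0,0,0]]' --dr '[[0,0,0],[0,0,0],[0,0,0]]' --grip '[70,70,70]'

```text
time: 34.08
tool_pos: [450.4, -9.1, 5.2]
tcp_rot: [-88.9, 90.0, -178.9]
ft_force: [-0.1, 1.7, -0.2]
finger_gap: 59.7
```

Emit:
send_rows --offset '[[0,0,0],[0,0,0],[0,0,0],[0,0,0]]' --dr '[[0,0,0],[0,0,0],[0,0,0],[0,0,0]]' --grip '[35,35,35,35]' --force 35

```text
time: 34.58
tool_pos: [450.7, -9.1, 5.5]
tcp_rot: [85.5, 90.0, -4.5]
ft_force: [-0.2, -0.6, 2.7]
finger_gap: 36.8
```

```bash
python3 -c "
from h import *
from bench import r
s=r.sense()
rows(s,[(450,-10,90),(639,-43,110),(639,-43,45)],2.5,step=45)"
```

```text
tcp [450.7  -9.1   5.5] heading 0.0 F [-0.2 -0.6  2.7] gap 36.8 rx left -2.5
offset [[-4.2, -0.0, 0.0], [-4.25, -0.07, 0.08], [-0.4, 3.7, 0.8], [-0.4, 3.8, 0.9], [-0.4, 3.7, 0.8]] rx [-2.5, 0.0, 0.0, 0.0, 0.0]
offset [[-0.4, 3.8, 0.8], [-0.39, 3.73, 0.84], [3.3, 0.0, -0.0], [3.2, 0.0, -0.0]] rx [0.0, 0.0, 0.0, 0.0]
end [639. -43.  45.]
```

Emit:
send_rows --offset '[[-3,0,0],[-5.4,0,0],[-0.4,3.7,0.8],[-0.4,3.8,0.9],[-0.4,3.7,0.8]]' --dr '[[0,0,0],[-2.5,0,0],[0,0,0],[0,0,0],[0,0,0]]' --grip '[35,35,35,35,35]'

```text
time: 35.2
tool_pos: [564.4, -29.3, 101.3]
tcp_rot: [114.5, 90.0, 27.0]
ft_force: [0.1, 0.6, -1.0]
finger_gap: 36.3
```

Emit:
send_rows --offset '[[-0.4,3.8,0.8],[-0.4,3.7,0.8],[0,0,0],[0,0,0],[0,0,0]]' --dr '[[0,0,0],[0,0,0],[0,0,0],[0,0,0],[0,0,0]]' --grip '[35,35,35,35,35]'

```text
time: 35.83
tool_pos: [638.0, -41.5, 108.9]
tcp_rot: [-103.7, 89.9, 168.9]
ft_force: [-0.4, -1.0, -0.3]
finger_gap: 36.6
```

Run:
```python
from h import *
from bench import r,snapshot
s=r.sense()
rows(s,[(639,-43,45)],2.5,step=25)
b=snapshot("scene")
cv2.imwrite("pics/a8.png",cv2.resize(b["pixels"][170:300,200:330,::-1],None,fx=4,fy=4))
```

```text
tcp [638.  -41.5 108.9] heading 2.5 F [-0.4 -1.  -0.3] gap 36.6 rx left 0.0
offset [[2.1, 0.0, 0.1], [2.2, 0.1, 0.0], [2.09, -0.0, 0.05]] rx [0.0, 0.0, 0.0]
end [639.  -42.9  45. ]
```

View pics/a8.png

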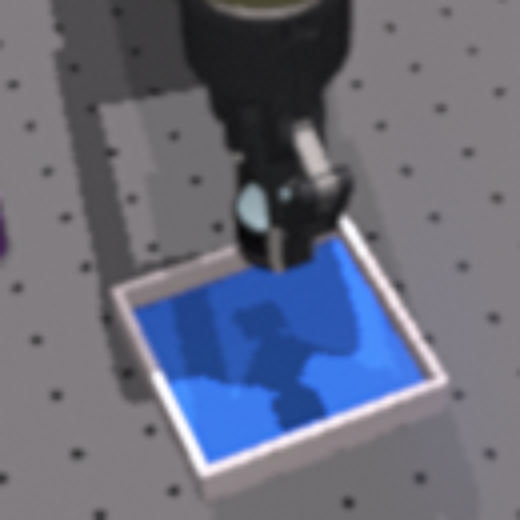

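The lens is held upright, glass up, at about (255,215) above the blue tray. Lowering: contact is expected at a TCP height of about 13.5 mm.

Emit:
send_rows --offset '[[2.1,0.1,0.1],[2.2,0,0],[2.1,0,0],[1.5,0,0],[0,0,0]]' --dr '[[0,0,0],[0,0,0],[0,0,0],[0,0,0],[0,0,0]]' --grip '[35,35,35,35,35]'

```text
time: 36.5
tool_pos: [638.5, -42.5, 27.8]
tcp_rot: [-101.4, 89.8, 171.1]
ft_force: [0.6, 0.2, -0.3]
finger_gap: 36.7
```

Emit:
send_rows --offset '[[0.5,0,0],[0.3,0,0],[0,0,0],[0,0,0]]' --dr '[[0,0,0],[0,0,0],[0,0,0],[0,0,0]]' --grip '[35,35,35,35]'

```text
time: 37.0
tool_pos: [640.4, -42.8, 22.7]
tcp_rot: [75.6, 90.0, -11.9]
ft_force: [-0.1, 0.5, -0.9]
finger_gap: 36.8
```

Emit:
send_rows --offset '[[0.4,0,0],[0.3,0,0],[0,0,0],[0,0,0]]' --dr '[[0,0,0],[0,0,0],[0,0,0],[0,0,0]]' --grip '[35,35,35,35]'

```text
time: 37.5
tool_pos: [640.1, -42.7, 15.2]
tcp_rot: [-102.5, 90.0, 170.0]
ft_force: [0.2, -0.3, -0.2]
finger_gap: 36.8
```

Emit:
send_rows --offset '[[0.1,0,0],[0.1,0,0],[0,0,0]]' --dr '[[0,0,0],[0,0,0],[0,0,0]]' --grip '[35,35,35]'

```text
time: 37.88
tool_pos: [640.2, -42.7, 13.6]
tcp_rot: [78.6, 90.0, -8.8]
ft_force: [-0.9, 0.6, 2.5]
finger_gap: 36.8
```

Contact. Settle 1 mm more, release, rise, and move the arm clear.

Emit:
send_rows --offset '[[0.1,0,0],[0,0,0]]' --dr '[[0,0,0],[0,0,0]]' --grip '[35,35]'

```text
time: 38.12
tool_pos: [640.3, -42.8, 13.5]
tcp_rot: [55.8, 90.0, -31.6]
ft_force: [-6.0, 0.4, 10.9]
finger_gap: 36.8
```

Emit:
send_rows --offset '[[0,0,0],[0,0,0],[0,0,0],[-1.5,0,0],[-5,0,0]]' --dr '[[0,0,0],[0,0,0],[0,0,0],[0,0,0],[0,0,0]]' --grip '[60,60,60,60,60]'

```text
time: 38.75
tool_pos: [637.3, -42.4, 74.9]
tcp_rot: [-100.8, 89.6, 171.8]
ft_force: [0.3, 0.8, 0.2]
finger_gap: 51.2
```

Emit:
send_rows --offset '[[-5,0,0],[-5,-1,0],[-3,-5,0],[0,-5,0],[0,-5,0]]' --dr '[[0,0,0],[0,0,0],[0,0,0],[0,0,0],[0,0,0]]' --grip '[60,60,60,60,60]'

```text
time: 39.38
tool_pos: [479.4, -50.0, 209.1]
tcp_rot: [73.6, 89.8, -13.9]
ft_force: [-0.1, -0.4, 0.0]
finger_gap: 51.2
```

Emit:
send_rows --offset '[[0,-4,0],[0,0,-5],[0,0,-5],[0,0,0],[0,0,0]]' --dr '[[0,0,0],[0,0,0],[0,0,0],[0,0,0],[0,0,0]]' --grip '[60,60,60,60,60]'

```text
time: 40.0
tool_pos: [436.1, 48.1, 208.1]
tcp_rot: [64.0, 89.9, -23.4]
ft_force: [0.4, -1.1, 0.1]
finger_gap: 51.4
```

Run:
```python
from h import *
from bench import r,snapshot
for n in("top","scene"):
    s=snapshot(n); cv2.imwrite(f"pics/{n}9.png",cv2.resize(s["pixels"][:,:,::-1],(800,600),interpolation=cv2.INTER_CUBIC))
print(r.sense()["tool_pos"],r.sense()["ft_force"])
```

```text
[436.09281267  47.46367286 207.68906178] [ 0.68226769  0.13151162 -0.59225519]
```

View pics/top9.png

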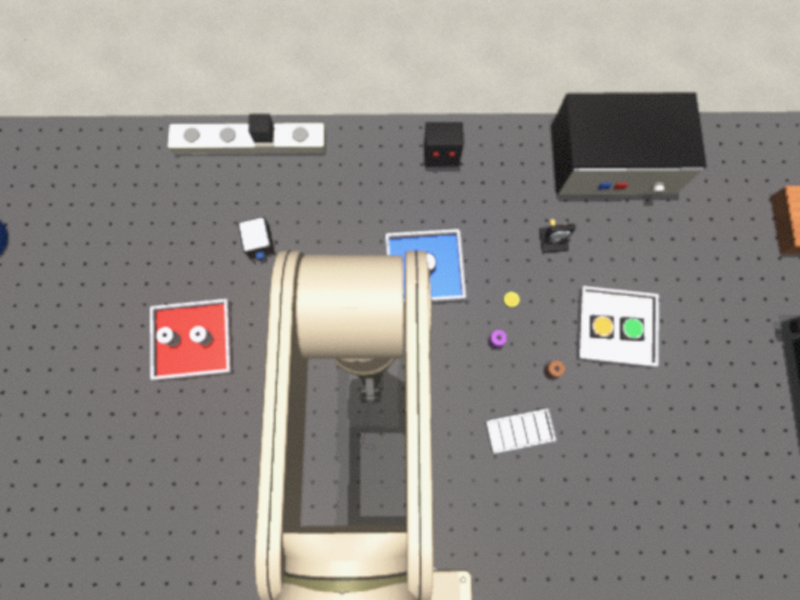

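View pics/scene9.png

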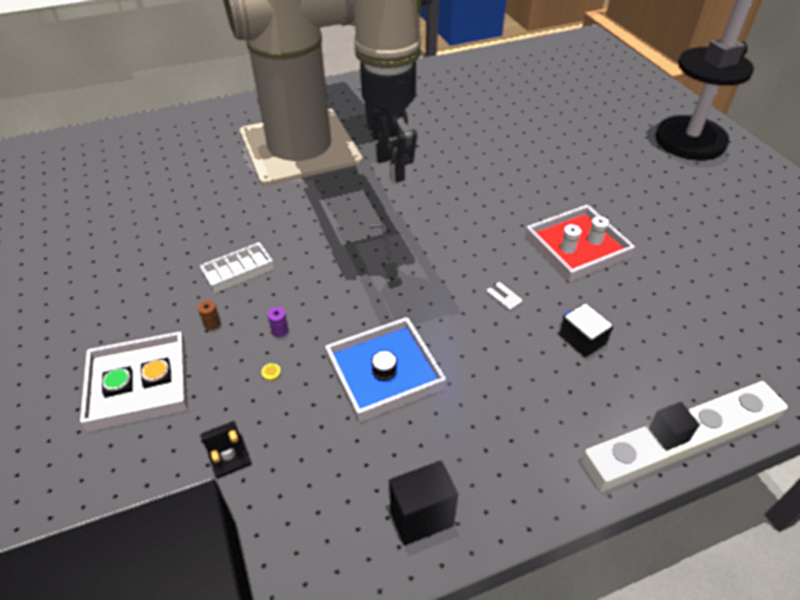

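The scene view shows the posts upright in red at (572,238) and (600,228), the filters flat in white at (117,380) and (155,371), and the lens glass up in blue at (384,364). The laser head (586,328) and mirror mount (226,448) are where they started. The arm is clear.

```bash
python3 -c "
from bench import r,workorder
print(workorder.hand_in()); print(r.sense()['time'])"
```

```text
the job is handed in; nothing more can be done
None
the job is handed in; nothing more can be done
```

I sorted all five items and handed the job in after about 40 s of robot time, against the 128 s limit. Hand-in gives no verdict, so this rests on my own checks. I moved both steel posts to the red-lined tray first. The amber and green filters then went into the white tray and the lens into the blue one, each lowered until I felt light contact (11–18 N) before release.

- **Final pictures:** both views were taken with the arm well clear.
  - The posts stand upright in the red tray and the filters lie flat, side by side, in the white tray.
  - The lens stands glass up in the blue tray. The arm partly hid it from above, so that rests mainly on the scene view.
  - The laser head, mirror mount and clutter are where they started.
- **Position checks:** I measured only amber again after placing it, at (520, -363) mm against a target of (521, -362) mm. For the others I relied on the release positions and the pictures.
- **What disagreed:**
  - The measured tool position differed by up to about 10 mm from the commanded one right after fast moves, so I corrected it before each grasp and placing.
  - Finger gaps read 1–2 mm below the true sizes throughout.

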